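Vent and open the steriliser's pressure cap

ROBOT

A 6-joint arm with a two-finger parallel gripper is mounted at the origin on the work surface. World frame = base frame: x ahead of the robot, y to its left, z up, the work surface at z = 0. Lengths are in m, angles in rad, forces in N, time in s.
With the tool pointing down it reaches from about 0.425 to 0.95 m from the base axis. Payload 3.5 kg.
Tool frame: the origin (TCP) lies at the very end of the fingers, on their centre line; the grasp point (between the pads) lies 19 mm behind it; y points along the fingers, z is the direction in which the jaws open and shut, and the axes are right-handed (so a half turn about y gives the same grasp; the last joint's range is limited). The gripper opens to 85 mm and grips with 20 to 120 N. Pads are 22 mm wide; open, the fingers measure 114 mm over their backs; the gripper's body (76 mm by 85 mm) begins 54 mm behind the grasp point. The pads swing forward as they close: fully open they stand 13 mm farther back than shut.
Start: joints at [-1.382, 0.286, 1.577, -0, 1.279, -0.15], TCP at [0.224, -0.637, 0.231] pointing down, gripper open.
Joint ranges: [-2.77, 2.77], [-0.9, 2.22], [0.21, 2.48], [-1.53, 4.67], [0.24, 2.81], [-2.84, 2.84]. Speed limits (rad/s): [2.79, 2.79, 3.14, 3.14, 3.14, 3.14].

INTERFACE

Orientations are given as a unit quaternion [x, y, z, w].
In Python, from plant import ctrl gives the robot as it stands. The module is installed in compiled form; this text tells all that it offers.
- The arm moves only by the tool jog_arm, never from a script. Its argument "deltas" is a list of rows, each a list of 3 entries, a list of its own where there are three numbers: the turn, a rotation vector about the tool's x, y, z in rad, then the shift along the tool's x, y, z in m, then the opening, from 0 (shut) to 1 (fully open). In form: [[[wx, wy, wz], [dx, dy, dz], gripper], ...]. A call has 1 to 10 rows; each row is the pose to reach, as a shift and turn from the pose measured when the call began, along the tool's axes at that moment; what a row does not reach only later rows make up. A row lasts 1/12 s, in which the tool goes at most 41.7 mm and 7.16 degrees, less where a joint would pass 70% of its speed; a pose out of reach is approached as far as the arm can. A call with a gripper value outside its range is refused whole. The fingers move at their own pace and stop on an object; "force" is the grip in N (left out, the last holds). Time passes only in rows, so rows that repeat a pose let the fingers close. It gives the time, the measured TCP pose, the force and the opening at its end, in the units of the state.
- ctrl.get_state(): the state, without advancing time (a new reading comes with each control period).
- ctrl.read_camera(name): name is "scene" or "side" or "wrist"; returns a dict with "pixels" (420x560x3 uint8, blue, green, red), "range_z" (420x560 float32, m along the optical axis (not along the pixel's ray), 0 where there is no reading), "fx", "fy", "cx", "cy" (pixels), "T" (4x4, takes a point from camera to world coordinates); the wrist camera has in their place "mount" (4x4, takes a point from camera to tool coordinates, whose origin is the TCP and whose axes are the tool frame's). Camera axes: x right, y up, looking along -z (the intrinsics and any distortion apply to the point x, -y, -z); pixel columns grow to the right and rows downward; lengths in m; the calibration is good to about 2 mm. A picture is of the moment at which its call begins: read the wrist's pose just before it.
- ctrl.sign_off(): hands the job in, once; it reports no verdict.
The state is a dict: "time": time; "qpos": joint angles; "dq": joint speeds; "joint_efforts": joint torques, N m; "eef_pos": TCP position; "tcp_rot": TCP orientation; "contact_force": force on the tool from outside, world axes, zero at the start; "wrist_torque": the same for the moment, N m; "opening": opening from 0.0 (shut) to 1.0 (fully open).
Only numpy, scipy, OpenCV 4.12 (cv2) and the standard library are available. Lean on these libraries where they do the work, as an engineer would, in place of code of your own. Each camera call takes 0.05 s, during which the arm holds its last target.

TASK

Open the pressure cap of the steam steriliser the safe way: turn it anticlockwise without pressing until you feel the first stop, and bear lightly against that stop for about a second so it vents; only then press the cap down against its spring, turn it on past the stop to the release marks and lift it off. Never force the stop and press only as deep as it takes to pass (bottoming it crushes the seal). Stand the cap upright on the floor of the round pink dish and let go, leaving the bottles, the pot and the nail file undisturbed.

Things in the scene. Friction and masses are not known exactly. Their poses are not given: they have to be found in the camera images.
- cap_mid (a point): Black pressure cap, loose, about 0.15 kg, 70 mm tall; this point is on its axis half-way up, 35 mm above its foot. z up the axis, x along its grip bar. Below a disc of 64 mm diameter (from 8 mm below this point up to it) a stem of 30 mm diameter runs down to the foot. It starts locked in the neck of the white steriliser, where this point is 19 mm above the neck's mouth.
- cap_grip (a point): Centre of the cap's upright grip bar, 17 mm above cap_mid; the bar is 60 mm long (x), 16 mm thick (y) and reaches 18 mm above this point and 17 mm below it, to the top of the disc; a red line runs along its top. x and z as for cap_mid.
- cap_lugs (a point): On the cap's axis at the height of its two brass lugs, 7 mm above its foot. The lugs (8 mm wide, 6 mm high) stick out of the stem along +x and -x, in line with the grip bar, to 25 mm from the axis. Under the neck's flange they keep the cap from being lifted.
- neck (a point): Centre of the mouth of the steel filler neck (74 mm outer diameter, 30 mm high) on the white steriliser (220 x 240 mm, fixed, top 95 mm above the table). z up, x (either way round) along the flange's two release slots, marked by two small red bars beside the neck. The cap starts 1.30 to 1.40 rad clockwise of them seen from above, turns anticlockwise, and lifts out when its bar is within 0.15 rad of x.
- first_stop (a joint): Deflection (rad) of the sprung first stop hidden in the neck: 0 when free, 0.25 rad per N m turned against it. Over 0.015 is bearing on it, over 0.09 (0.36 N m) is forcing it. It is met 0.60 to 1.10 rad before release, different every time and only felt, over a turning friction under 0.15 N m. Pressed 4 mm or more (5 to 6.5 is good) the cap passes below it; a solid wall ends the turn 0.06 rad past release.
- spring_plate (a joint): Travel (m) of the sprung plate under the cap's foot: 0 with the cap locked, positive as it is pressed down (6 N at 0 plus 1 N per mm), -0.002 once the cap is free or off (at release the spring lifts it by 2 mm). 0.009 and more crushes the seal.
- dish_floor (a point): Centre of the inner floor (5 mm above the table) of a fixed round pink dish, inner diameter about 92 mm, 108 mm across outside, rim 14 mm above the table. It lies left or right of the steriliser.
- polish_pink_mid (a point): Bystander: small square nude-pink polish bottle, white cap, 32 x 32 x 76 mm; point half-way up.
- polish_dark_mid (a point): Bystander: small square dark brown polish bottle, white cap, 32 x 32 x 76 mm; point half-way up.
- polish_blush_mid (a point): Bystander: small square pale pink polish bottle, plum cap, 32 x 32 x 76 mm; point half-way up.
- remover_mid (a point): Bystander: pale pink round bottle with white cap, 56 mm diameter, 118 mm tall; point half-way up.
- pot_mid (a point): Bystander: small white gel pot, 34 mm diameter, 22 mm tall, standing on the steriliser's top on its far left corner; point half-way up.
- file_mid (a point): Bystander: blue nail file lying flat, 165 x 22 x 6 mm; point half-way up.
Not all that is in view belongs to the job. Of the things that look like the part that bears dish_floor, the smallest one is meant. Of the things that look like the part that bears cap_mid, the larger one is meant.

How it is judged:
On the way, in this order (a step that is already met when the one before it is completed fails the run):
1. The unpressed cap is turned to the first stop and bears lightly on it for half a second (vented) (value of joint first_stop above 0.015 rad and value of joint spring_plate between -0.001 and 0.002 m), for 0.5 s.
2. Then the cap is pressed down against its spring (value of joint spring_plate above 0.003 m), for 0.1 s.
3. Then the cap is turned on to the release slots and comes out of the neck (value of joint spring_plate below -0.001 m and z of cap_mid in the frame of neck above 0.05 m), for 0.1 s.
At the end, for the whole second after the job is handed in: The cap stands upright (within 0.1 rad) on its foot on the floor of the pink dish, its axis within 30 mm of the dish's centre, at rest and released (horizontal distance between cap_mid and dish_floor below 0.03 m and angle between cap_mid's own z axis and vertical below 0.1 rad and z of cap_mid in the frame of dish_floor between 0.031 and 0.039 m and linear speed of cap below 0.02 m/s); the robot touches nothing.
It fails at once if the first stop is forced (deflected more than 0.09 rad, about 0.36 N m) (value of joint first_stop above 0.09 rad).
It fails at once if the cap is pressed so deep that the seal is crushed (9 mm or more) (value of joint spring_plate above 0.009 m).
It fails at once if a bottle, the pot or the nail file is moved more than 20 mm (distance of any of polish_pink_mid, polish_dark_mid, polish_blush_mid, remover_mid, pot_mid, file_mid from where it was at the start of the episode above 0.02 m).
It also fails if it takes over 72 s, if anything falls off the work surface, if the arm or the gripper's body presses on something with over 40 N, if the wrist force passes 120 N, or if a joint passes its speed limit or range.

## Working session

There is one attempt and no reset: what is moved stays moved. The work goes in short steps, Python scripts to look and compute and a tool call to move; the robot and the scene stay as the last step left them, time stands still between calls to the robot, and variables do not carry over. Pictures are saved under pics/ and viewed, and the job is handed in when it is done.

Besides the shell and the picture viewer there is one more tool, called in YAML: its name, and indented under it one key for each argument. jog_arm: Moves the arm, as the interface text tells. Its arguments: {"type":"object","properties":{"deltas":{"type":"array","items":{"type":"array"}},"force":{"type":"number"}},"required":["deltas"]}

```bash
mkdir -p pics
cat > h.py <<'E'
from plant import ctrl
import numpy as np, cv2
from scipy.spatial.transform import Rotation as R
def cam(n):
    s=ctrl.get_state(); c=ctrl.read_camera(n)
    if n=='wrist':
        T=np.eye(4); T[:3,:3]=R.from_quat(s['tcp_rot']).as_matrix(); T[:3,3]=s['eef_pos']
        c['T']=T@c['mount']
    return c
def ray(c,u,v):
    d=np.array([(u-c['cx'])/c['fx'],-(v-c['cy'])/c['fy'],-1.])
    return c['T'][:3,3], c['T'][:3,:3]@d
def onz(c,u,v,z):
    o,d=ray(c,u,v); return o+d*(z-o[2])/d[2]
def pt(c,u,v):
    o,d=ray(c,u,v); return o+d*c['range_z'][int(v),int(u)]
def cloud(c):
    h,w=c['range_z'].shape; u,v=np.meshgrid(np.arange(w),np.arange(h))
    d=np.stack([(u-c['cx'])/c['fx'],-(v-c['cy'])/c['fy'],-np.ones_like(u)],-1)
    return c['T'][:3,3]+(d@c['T'][:3,:3].T)*c['range_z'][...,None]
E
python3 - <<'E'
from h import *
for n in ['scene','side','wrist']:
    c=cam(n); cv2.imwrite(f'pics/{n}0.png',c['pixels']); print(n,c.keys(),c['fx'],c['cx'],c['cy']); print(c['T'].round(3))
    np.savez(f'{n}0.npz',**{k:v for k,v in c.items()})
print(ctrl.get_state())
E
```

```text
scene dict_keys(['pixels', 'range_z', 'fx', 'fy', 'cx', 'cy', 'T']) 388.8321860987956 279.58965858613914 206.8678923699955
[[-0.721 -0.488  0.492  0.981]
 [ 0.692 -0.524  0.496  0.581]
 [ 0.015  0.698  0.716  0.858]
 [ 0.     0.     0.     1.   ]]
side dict_keys(['pixels', 'range_z', 'fx', 'fy', 'cx', 'cy', 'T']) 528.4412532385783 283.1372841145279 213.68938829310673
[[ 0.899  0.341 -0.276  0.088]
 [-0.439  0.695 -0.569 -0.746]
 [-0.002  0.633  0.774  1.233]
 [ 0.     0.     0.     1.   ]]
wrist dict_keys(['pixels', 'range_z', 'fx', 'fy', 'cx', 'cy', 'mount', 'T']) 306.73963883056433 283.46951475415835 202.98802467800067
[[ 0.333  0.895  0.297  0.3  ]
 [-0.943  0.317  0.102 -0.611]
 [-0.003 -0.314  0.949  0.372]
 [ 0.     0.     0.     1.   ]]
{'time': 0.15, 'qpos': array([-1.38200376e+00,  2.87010308e-01,  1.57781624e+00,  1.69494157e-05,
        1.27859330e+00, -1.50028113e-01]), 'dq': array([ 0.00050622, -0.00209581, -0.00468238, -0.00038847,  0.00071969,
       -0.00015479]), 'joint_efforts': array([ 2.05001532e-03, -4.06598961e+01, -2.93140376e+01, -6.31841613e-05,
        3.91138412e-03,  5.44964138e-06]), 'eef_pos': array([ 0.22427253, -0.63612493,  0.23024609]), 'tcp_rot': array([-0.11922405,  0.69763009, -0.69633809,  0.11921048]), 'contact_force': array([0.41998387, 0.63067054, 0.56226362]), 'wrist_torque': array([ 0.0627046 , -0.04343546, -0.01193077]), 'opening': 0.9975862076859604}
```

View pics/scene0.png

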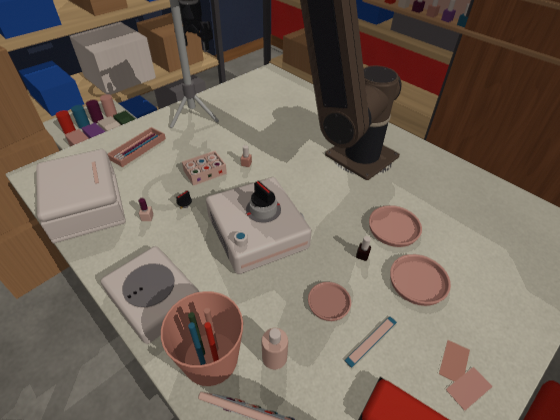

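View pics/side0.png

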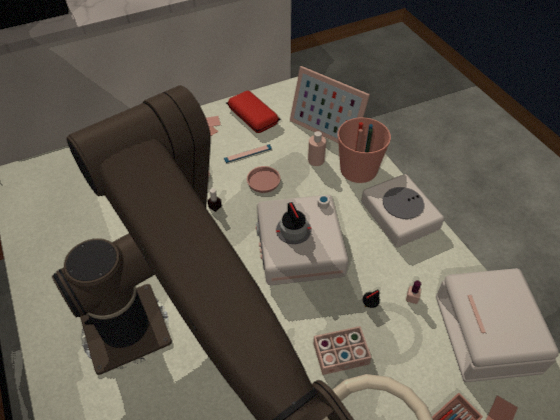

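View pics/wrist0.png

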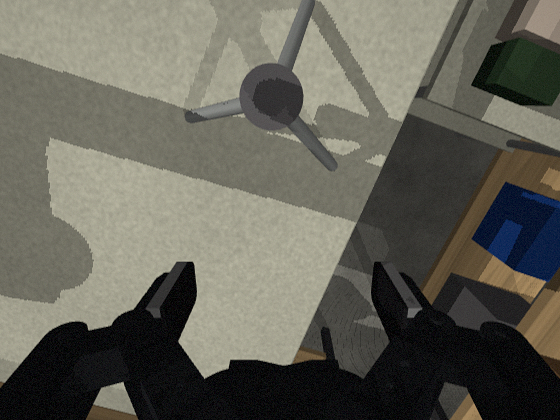

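Scene view: the steriliser is at (258,222) with a black cap in its neck at (263,200). Possible caps are that one and a smaller loose one at (183,199). Possible dishes are (329,300), which looks smallest, (396,225) and (420,278). I'll measure these and check a close crop.

Run:
```python
from h import *
S=dict(np.load('scene0.npz')); D=dict(np.load('side0.npz'))
a=cv2.resize(S['pixels'][165:285,160:320],None,fx=5,fy=5,interpolation=cv2.INTER_CUBIC)
cv2.imwrite('pics/crop_s.png',a[:600,:800])
b=cv2.resize(D['pixels'][180:290,240:360],None,fx=5,fy=5,interpolation=cv2.INTER_CUBIC); cv2.imwrite('pics/crop_d.png',b)
P=cloud(S)
for n,c,ps in [('scene',S,dict(small=(329,300),d2=(396,225),d3=(420,278),smallcap=(183,199),ster=(285,225),top=(262,188),dark=(364,250),remover=(275,335),pot=(240,236),file=(372,340),pinkp=(246,156),blush=(145,207))),('side',D,dict(small=(264,180),ster=(325,240),top=(293,210),dark=(215,200),pot=(323,200)))]:
    for k,(u,v) in ps.items(): print(n,k,pt(c,u,v).round(3))
# dishes: pink mask components
for n,c in (('scene',S),('side',D)):
    P=cloud(c); hsv=cv2.cvtColor(c['pixels'],cv2.COLOR_BGR2HSV)
    m=((hsv[...,0]<12)|(hsv[...,0]>172))&(hsv[...,1]>70)&(hsv[...,2]>60)&(P[...,2]<.03)&(P[...,2]>-.02)
    k,l,st,ce=cv2.connectedComponentsWithStats(m.astype('uint8'))
    for i in range(1,k):
        if st[i,4]>300:
            q=cv2.convexHull(np.argwhere(l==i)[:,::-1].astype(np.int32))[:,0]
            w=np.array([onz(c,u,v,.014) for u,v in q])[:,:2].astype('float32')
            (x,y),r=cv2.minEnclosingCircle(w); e=cv2.fitEllipse(w) if len(w)>5 else 0
            print(n,ce[i].round(),st[i,4],round(x,3),round(y,3),'r',round(r,4),e)
```

```text
scene small [0.529 0.307 0.005]
scene d2 [0.197 0.278 0.007]
scene d3 [0.306 0.427 0.005]
scene smallcap [ 0.605 -0.21   0.036]
scene ster [0.493 0.11  0.097]
scene top [0.501 0.03  0.179]
scene dark [0.363 0.281 0.036]
scene remover [0.729 0.321 0.119]
scene pot [0.614 0.073 0.117]
scene file [0.537 0.444 0.007]
scene pinkp [ 0.336 -0.236  0.04 ]
scene blush [ 0.71  -0.245  0.049]
side small [0.532 0.309 0.003]
side ster [ 0.553 -0.041  0.097]
side top [0.491 0.027 0.182]
side dark [0.354 0.268 0.04 ]
side pot [ 0.088 -0.746  1.233]
scene [136. 146.] 810 0.561 -0.571 r 0.1171 ((0.5598092675209045, -0.5692386031150818), (0.123411163687706, 0.2618892192840576), 105.9554214477539)
scene [395. 226.] 1681 0.207 0.278 r 0.0808 ((0.20602557063102722, 0.2766508460044861), (0.15093381702899933, 0.1616501361131668), 113.04331970214844)
scene [420. 280.] 2371 0.316 0.429 r 0.08 ((0.3148544430732727, 0.427740216255188), (0.15101496875286102, 0.15858621895313263), 102.02545928955078)
scene [329. 301.] 1317 0.535 0.31 r 0.0544 ((0.5344418883323669, 0.3097761273384094), (0.1056419163942337, 0.1084
[... 232 characters left out ...]
(0.8565523624420166, 0.18527111411094666), (0.04361065849661827, 0.07108383625745773), 154.9492950439453)
scene [462. 376.] 1853 0.469 0.614 r 0.0736 ((0.45988646149635315, 0.626706600189209), (0.1029214859008789, 0.14406773447990417), 138.53704833984375)
side [263. 179.] 690 0.53 0.305 r 0.0568 ((0.5287228226661682, 0.30653366446495056), (0.10353983938694, 0.11378444731235504), 153.28216552734375)
side [457. 410.] 642 0.616 -0.554 r 0.0559 ((0.6220219135284424, -0.5537680387496948), (0.07222926616668701, 0.18272049725055695), 99.42655944824219)
side [502. 410.] 483 0.711 -0.594 r 0.0401 ((0.7111774682998657, -0.592637836933136), (0.0566890574991703, 0.08579497039318085), 112.42947387695312)
```

View pics/crop_s.png

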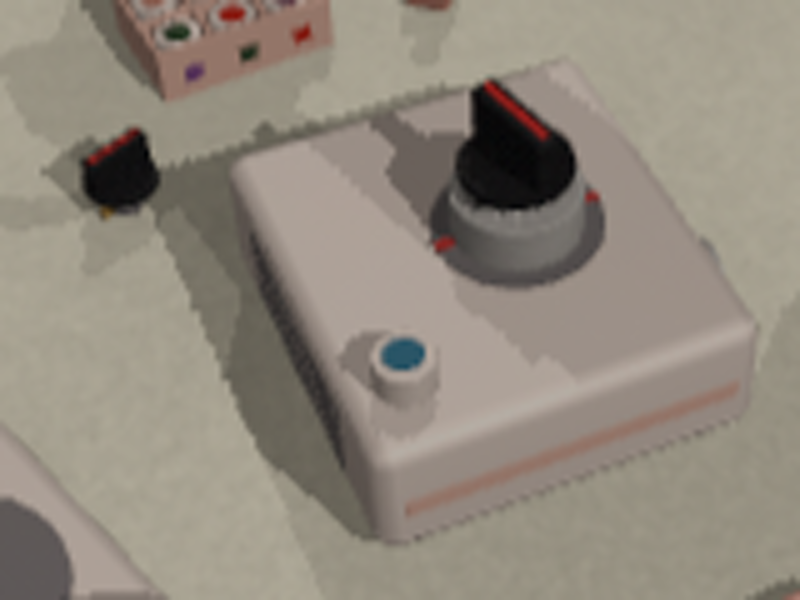

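View pics/crop_d.png

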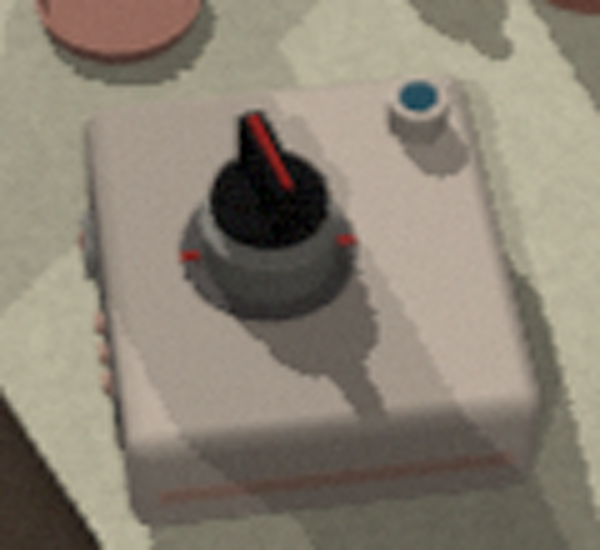

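The cap in the neck is the larger one, with its red line at crop (515,110), and two red bars sit beside the neck. The dish at (329,300) measures about 108 mm, so it is the one meant. Next I measure the line and the bars.

Run:
```python
from h import *
S=dict(np.load('scene0.npz')); D=dict(np.load('side0.npz'))
for n,c,(u0,u1,v0,v1) in (('scene',S,(240,290,175,220)),('side',D,(270,320,195,240))):
    hsv=cv2.cvtColor(c['pixels'],cv2.COLOR_BGR2HSV)
    m=((hsv[...,0]<8)|(hsv[...,0]>172))&(hsv[...,1]>130)&(hsv[...,2]>70)
    mm=np.zeros_like(m); mm[v0:v1,u0:u1]=m[v0:v1,u0:u1]
    k,l,st,ce=cv2.connectedComponentsWithStats(mm.astype('uint8'),connectivity=8)
    bars=[]
    for i in range(1,k):
        if st[i,4]<3: continue
        vu=np.argwhere(l==i); z=.179 if st[i,4]>25 else .0965
        w=np.array([onz(c,u,v,z)[:2] for v,u in vu]); mu=w.mean(0)
        _,s,vt=np.linalg.svd(w-mu); 
        print(n,ce[i].round(1),st[i,4],z,mu.round(4),'ang',np.arctan(vt[0,1]/vt[0,0]).round(3),'len',np.ptp((w-mu)@vt[0]).round(3))
        if z<.1: bars.append(mu)
    if len(bars)==2:
        d=bars[1]-bars[0]; print('bars mid',((bars[0]+bars[1])/2).round(4),'dist',np.linalg.norm(d).round(4),'ang',np.arctan(d[1]/d[0]).round(3))
```

```text
scene [262.6 186.4] 36 0.179 [0.4955 0.0269] ang 1.474 len 0.051
scene [278. 204.] 3 0.0965 [0.4533 0.0416] ang -0.75 len 0.006
scene [248.3 213.4] 7 0.0965 [0.5364 0.013 ] ang -0.515 len 0.009
bars mid [0.4948 0.0273] dist 0.0878 ang -0.332
side [293.3 209.3] 33 0.179 [0.4939 0.0307] ang 1.473 len 0.05
side [308.8 227.6] 5 0.0965 [0.5344 0.0152] ang -0.973 len 0.006
side [277.7 230.6] 7 0.0965 [0.4541 0.0432] ang -0.244 len 0.009
bars mid [0.4942 0.0292] dist 0.085 ang -0.336
```

Run:
```python
from h import *
s=ctrl.get_state(); M=R.from_quat(s['tcp_rot']).as_matrix()
print(M.round(3),'jaw heading',np.arctan2(M[1,2],M[0,2]).round(3))
for n in('scene','side'):
    c=dict(np.load(n+'0.npz')); P=cloud(c); ok=c['range_z']>0
    m=ok&(P[...,2]>.12)&(P[...,0]>-.1)&(P[...,0]<1)&(abs(P[...,1])<.9)
    q=P[m]; k=np.round(q[:,:2]/.08).astype(int)
    for u in np.unique(k,axis=0):
        z=q[(k==u).all(1)][:,2]
        if len(z)>5: print(n,(u*.08).round(2),len(z),z.min().round(2),z.max().round(2))
```

```text
[[-0.943 -0.     0.332]
 [-0.332  0.002 -0.943]
 [-0.    -1.    -0.002]] jaw heading -1.232
scene [-0.08  0.  ] 72 0.22 0.31
scene [-0.08  0.08] 43 0.22 0.27
scene [ 0.   -0.08] 36 0.31 0.31
scene [0. 0.] 327 0.18 0.31
scene [0.   0.08] 691 0.12 0.31
scene [0.08 0.  ] 297 0.12 0.31
scene [0.08 0.08] 384 0.12 0.3
scene [ 0.16 -0.64] 9 0.37 0.41
scene [ 0.16 -0.56] 41 0.27 0.35
scene [0.16 0.  ] 387 0.42 0.55
scene [0.16 0.08] 671 0.22 0.44
scene [ 0.24 -0.72] 10 0.24 0.3
scene [ 0.24 -0.64] 603 0.25 0.42
scene [ 0.24 -0.56] 285 0.15 0.42
scene [ 0.24 -0.08] 1073 0.33 0.55
scene [0.24 0.  ] 3791 0.18 0.56
scene [0.24 0.08] 1542 0.18 0.46
scene [ 0.32 -0.64] 81 0.12 0.43
scene [ 0.32 -0.56] 754 0.12 0.44
scene [0.48 0.  ] 242 0.12 0.18
scene [0.48 0.08] 271 0.12 0.18
scene [0.56 0.  ] 74 0.12 0.15
scene [0.56 0.08] 29 0.12 0.15
scene [0.64 0.08] 13 0.12 0.12
scene [0.72 0.16] 20 0.13 0.15
scene [0.72 0.24] 151 0.12 0.15
scene [0.72 0.32] 6 0.12 0.12
scene [ 0.8 -0.4] 8 0.12 0.12
scene [0.8  0.16] 531 0.12 0.18
scene [0.8  0.24] 362 0.12 0.18
scene [0.8  0.32] 155 0.12 0.15
scene [0.8 0.
[... 1256 characters left out ...]
 [0.56 0.  ] 31 0.12 0.15
side [0.64 0.08] 15 0.12 0.12
side [ 0.72 -0.48] 18 0.12 0.12
side [ 0.72 -0.4 ] 25 0.12 0.12
side [0.72 0.16] 30 0.12 0.15
side [0.72 0.24] 70 0.12 0.15
side [ 0.8  -0.48] 14 0.12 0.12
side [ 0.8 -0.4] 24 0.12 0.12
side [ 0.8  -0.32] 19 0.12 0.12
side [0.8  0.16] 265 0.12 0.18
side [0.8  0.24] 154 0.12 0.19
side [0.8  0.32] 120 0.12 0.15
side [0.8 0.4] 89 0.12 0.17
side [0.8  0.48] 557 0.12 0.2
side [0.8  0.56] 237 0.12 0.19
side [ 0.88 -0.48] 10 0.12 0.12
side [ 0.88 -0.4 ] 19 0.12 0.12
side [ 0.88 -0.32] 6 0.12 0.12
side [0.88 0.16] 82 0.12 0.16
side [0.88 0.24] 235 0.12 0.18
side [0.88 0.32] 378 0.12 0.2
side [0.88 0.4 ] 541 0.12 0.2
side [0.88 0.48] 35 0.17 0.2
```

A stand and ring lamp are close to the start pose, so I'll locate them before moving.

Run:
```python
from h import *
c=dict(np.load('scene0.npz')); P=cloud(c)
a=cv2.resize(c['pixels'][0:150,120:270],None,fx=4,fy=4); cv2.imwrite('pics/crop_t.png',a)
for v in (5,20,40,60,80,95,100):
    r=[(u,P[v,u].round(2).tolist()) for u in range(165,240,4) if c['range_z'][v,u]>0 and P[v,u,2]>.03]
    print(v,r)
c=dict(np.load('side0.npz')); P=cloud(c)
cv2.imwrite('pics/crop_t2.png',cv2.resize(c['pixels'][270:420,230:450],None,fx=3.5,fy=3.5))
for v in (378,385,392,400,410,418):
    print(v,[(u,P[v,u].round(2).tolist()) for u in range(280,440,8) if c['range_z'][v,u]>0 and P[v,u,2]>.1])
c=dict(np.load('wrist0.npz')); P=cloud(c)
for u,v in((270,95),(300,30),(310,5),(330,160),(200,115)): print(u,v,P[v,u].round(3))
```

```text
5 [(165, [-0.05, -1.3, 0.17]), (169, [-0.07, -1.29, 0.16]), (173, [0.31, -0.59, 0.42]), (177, [0.3, -0.59, 0.42]), (181, [0.26, -0.63, 0.4]), (185, [0.25, -0.61, 0.4]), (189, [0.25, -0.6, 0.4]), (193, [0.24, -0.6, 0.4]), (197, [0.22, -0.6, 0.4]), (213, [-0.34, -1.3, 0.1]), (217, [-0.36, -1.29, 0.1])]
20 [(173, [0.32, -0.6, 0.37]), (177, [0.31, -0.59, 0.37]), (181, [0.29, -0.59, 0.37]), (185, [0.24, -0.65, 0.34]), (189, [0.24, -0.63, 0.35]), (193, [0.23, -0.63, 0.35]), (197, [0.22, -0.6, 0.35]), (201, [0.21, -0.6, 0.35])]
40 [(177, [0.31, -0.6, 0.31]), (181, [0.31, -0.59, 0.31]), (185, [0.24, -0.68, 0.26]), (205, [0.22, -0.58, 0.29])]
60 [(181, [0.32, -0.59, 0.24]), (185, [0.3, -0.59, 0.24])]
80 [(185, [0.31, -0.59, 0.17]), (189, [0.3, -0.58, 0.17])]
95 [(185, [0.32, -0.59, 0.11]), (189, [0.31, -0.59, 0.11]), (193, [0.3, -0.58, 0.11])]
100 [(185, [0.33, -0.59, 0.09]), (189, [0.31, -0.6, 0.08]), (193, [0.3, -0.59, 0.08]), (197, [0.29, -0.57, 0.09])]
378 [(280, [0.2, -0.5, 0.57]), (288, [0.21, -0.5, 0.56]), (296, [0.22, -0.51, 0.56]), (304, [0.23, -0.51, 0.55]), (352, [0.31, -0.52, 0.49
[... 1290 characters left out ...]
 -0.55, 0.55]), (312, [0.22, -0.55, 0.54]), (320, [0.23, -0.55, 0.54]), (328, [0.24, -0.56, 0.54]), (336, [0.25, -0.56, 0.54]), (344, [0.26, -0.57, 0.54]), (416, [0.36, -0.6, 0.49]), (424, [0.37, -0.6, 0.49])]
418 [(280, [0.18, -0.54, 0.55]), (288, [0.19, -0.55, 0.55]), (296, [0.2, -0.55, 0.55]), (304, [0.21, -0.56, 0.55]), (312, [0.22, -0.56, 0.54]), (320, [0.23, -0.56, 0.54]), (328, [0.25, -0.55, 0.49]), (336, [0.25, -0.57, 0.52]), (344, [0.26, -0.57, 0.54]), (352, [0.27, -0.58, 0.53]), (424, [0.37, -0.61, 0.49]), (432, [0.38, -0.62, 0.49])]
270 95 [ 0.301 -0.6    0.15 ]
300 30 [ 0.363 -0.604  0.059]
310 5 [ 0.394 -0.604  0.024]
330 160 [ 0.258 -0.68   0.029]
200 115 [ 0.258 -0.532  0.039]
```

View pics/crop_t.png

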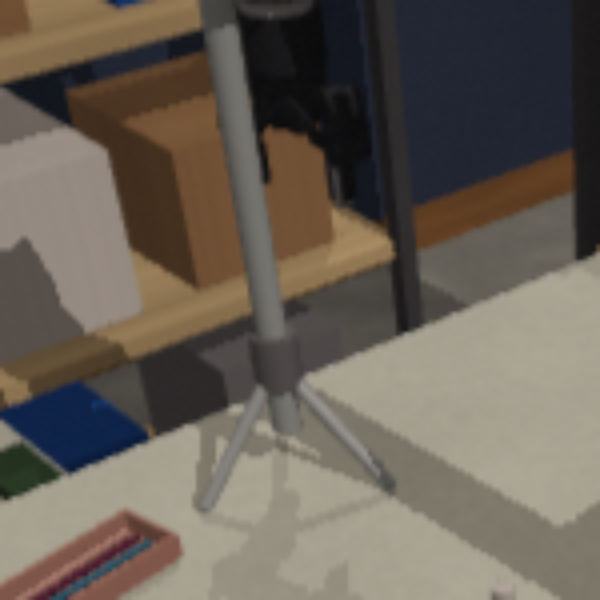

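View pics/crop_t2.png

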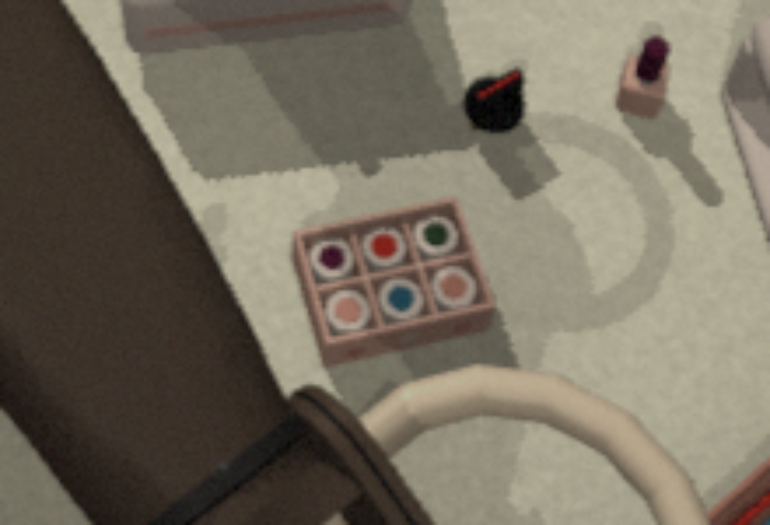

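Pole at (0.305,-0.595) with the ring at z≈0.49 around it, just to the +x side of the gripper. I'll back off in -x, then move inward, then swing to the cap.

jog_arm:
  deltas:
    - [[0, 0, 0], [0.02, 0, -0.007], 1]
    - [[0, 0, 0], [0.047, 0, -0.016], 1]
    - [[0, 0, 0], [0.075, 0, -0.027], 1]
    - [[0, 0, 0], [0.094, 0, -0.035], 1]
    - [[0, 0, 0], [0.09, 0, -0.06], 1]
    - [[0, 0, 0], [0.085, 0, -0.09], 1]
    - [[0, 0, 0], [0.078, 0, -0.12], 1]
    - [[0, 0, 0], [0.07, 0, -0.15], 1]
    - [[0, 0, 0], [0.065, 0, -0.18], 1]
    - [[0, 0, 0], [0.06, 0, -0.205], 1]

```text
time: 0.98
eef_pos: [0.0993, -0.4605, 0.2299]
tcp_rot: [-0.119, 0.698, -0.696, 0.119]
contact_force: [-0.4, -0.4, 0.6]
opening: 1.0
```

jog_arm:
  deltas:
    - [[0, 0, 0], [-0.03, -0.01, -0.003], 1]
    - [[0, 0, 0], [-0.068, -0.02, -0.007], 1]
    - [[0, 0, 0], [-0.107, -0.03, -0.011], 1]
    - [[0, 0, 0], [-0.147, -0.04, -0.015], 1]
    - [[0, -0.06, 0], [-0.187, -0.04, -0.019], 1]
    - [[0, -0.12, 0], [-0.223, -0.04, -0.041], 1]
    - [[0, -0.18, 0], [-0.259, -0.04, -0.063], 1]
    - [[0, -0.24, 0], [-0.295, -0.04, -0.085], 1]
    - [[0, -0.3, 0], [-0.335, -0.04, -0.109], 1]
    - [[0, -0.36, 0], [-0.375, -0.04, -0.133], 1]

```text
time: 1.82
eef_pos: [0.4022, -0.2175, 0.2705]
tcp_rot: [-0.243, 0.665, -0.663, 0.243]
contact_force: [1.5, -0.8, -0.3]
opening: 0.996
```

```bash
cat > g.py <<'E'
from h import *
import sys
# usage: g.py x y z heading -> tool shift and wy
s=ctrl.get_state(); M=R.from_quat(s['tcp_rot']).as_matrix(); p=np.array(s['eef_pos'])
h=np.arctan2(M[1,2],M[0,2])
print('t',round(s['time'],2),'p',p.round(4),'head',h.round(4),'down',M[:,1].round(4),'F',np.round(s['contact_force'],2),'T',np.round(s['wrist_torque'],3),'op',round(s['opening'],3),'q',np.round(s['qpos'],2))
if len(sys.argv)>3:
    t=np.array(list(map(float,sys.argv[1:4]))); th=float(sys.argv[4])
    Rt=np.stack([[np.sin(th)*-1*-1*-1,np.cos(th),0],[0,0,-1],[np.cos(th),np.sin(th),0]],1)
    Rt[:,0]=np.cross(Rt[:,1],Rt[:,2])
    print('rotvec',R.from_matrix(M.T@Rt).as_rotvec().round(4),'shift',(M.T@(t-p)).round(4))
E
python3 g.py .4946 .0285 .27 -.098
```

```text
t 1.82 p [ 0.4022 -0.2175  0.2705] head -0.8691 down [-1.e-04  3.e-03 -1.e+00] F [ 1.48 -0.85 -0.34] T [-0.031  0.025  0.034] op 0.996 q [-0.72 -0.24  2.04  0.    1.34  0.15]
rotvec [ 0.0015 -0.7711 -0.0026] shift [-0.2293  0.0012 -0.1282]
```

jog_arm:
  deltas:
    - [[0, -0.08, 0], [-0.025, 0, -0.014], 1]
    - [[0, -0.16, 0], [-0.052, 0, -0.029], 1]
    - [[0, -0.24, 0], [-0.08, 0, -0.045], 1]
    - [[0, -0.32, 0], [-0.11, 0, -0.062], 1]
    - [[0, -0.4, 0], [-0.14, 0, -0.078], 1]
    - [[0, -0.48, 0], [-0.17, 0, -0.095], 1]
    - [[0, -0.56, 0], [-0.195, 0, -0.11], 1]
    - [[0, -0.65, 0], [-0.215, 0, -0.12], 1]
    - [[0, -0.73, 0], [-0.229, 0, -0.128], 1]
    - [[0, -0.771, 0], [-0.229, 0, -0.128], 1]

```text
time: 2.65
eef_pos: [0.4948, 0.0308, 0.2708]
tcp_rot: [-0.476, 0.523, -0.521, 0.478]
contact_force: [-0.6, 0.7, -0.5]
opening: 1.002
```

```bash
python3 g.py .4946 .0285 .20 -.098
python3 - <<'E'
from h import *
c=cam('wrist'); cv2.imwrite('pics/wrist1.png',c['pixels'])
hsv=cv2.cvtColor(c['pixels'],cv2.COLOR_BGR2HSV)
m=((hsv[...,0]<8)|(hsv[...,0]>172))&(hsv[...,1]>130)&(hsv[...,2]>70)
k,l,st,ce=cv2.connectedComponentsWithStats(m.astype('uint8'),connectivity=8)
for i in range(1,k):
    if st[i,4]<8: continue
    vu=np.argwhere(l==i); 
    for z in (.179,.0955):
        w=np.array([onz(c,u,v,z)[:2] for v,u in vu]); mu=w.mean(0); _,s,vt=np.linalg.svd(w-mu)
        print(ce[i].round(1),st[i,4],z,mu.round(4),'ang',np.arctan(vt[0,1]/vt[0,0]).round(3),'len',np.ptp((w-mu)@vt[0]).round(3), pt(c,*ce[i]).round(3))
E
```

```text
t 2.65 p [0.4948 0.0308 0.2708] head -0.0912 down [-6.0e-04  4.2e-03 -1.0e+00] F [-0.63  0.68 -0.5 ] T [-0.019 -0.022  0.036] op 1.002 q [-0.14 -0.15  1.96  0.    1.33 -0.05]
rotvec [ 0.001   0.0068 -0.0041] shift [0.0026 0.0708 0.0001]
[244.9 176.3] 46 0.179 [0.4668 0.0577] ang -0.261 len 0.007 [0.455 0.04  0.098]
[244.9 176.3] 46 0.0955 [0.4542 0.0394] ang -0.261 len 0.01 [0.455 0.04  0.098]
[285.  209.8] 311 0.179 [0.4955 0.027 ] ang 1.486 len 0.052 [0.496 0.027 0.18 ]
[285.  209.8] 311 0.0955 [ 0.4931 -0.0023] ang 1.486 len 0.071 [0.496 0.027 0.18 ]
[324.8 194.5] 32 0.179 [0.5283 0.0373] ang -0.408 len 0.005 [0.538 0.012 0.097]
[324.8 194.5] 32 0.0955 [0.5376 0.0117] ang -0.408 len 0.007 [0.538 0.012 0.097]
[372.  333.9] 56 0.179 [ 0.5655 -0.1022] ang 0.101 len 0.023 [ 0.6   -0.218  0.051]
[372.  333.9] 56 0.0955 [ 0.5882 -0.1775] ang 0.101 len 0.032 [ 0.6   -0.218  0.051]
[261.7 345.7] 45 0.179 [ 0.4615 -0.1066] ang 0.116 len 0.008 [ 0.433 -0.256  0.017]
[261.7 345.7] 45 0.0955 [ 0.447  -0.1836] ang 0.116 len 0.01 [ 0.433 -0.256  0.017]
```

View pics/wrist1.png

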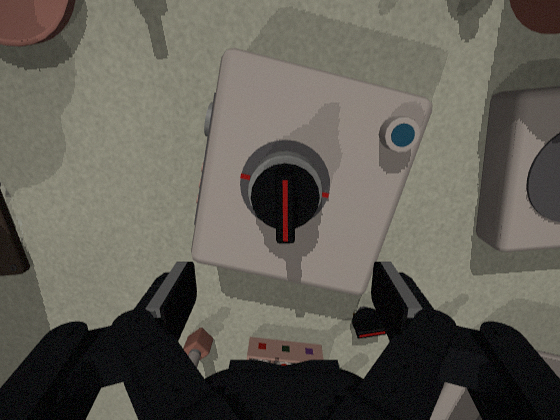

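The wrist view shows the red line at (285,210) and the release bars at (245,176) and (325,194). It agrees with the other two views to 2-3 mm. I'm descending onto the bar now.

jog_arm:
  deltas:
    - [[0, 0, 0], [0.003, 0.015, 0], 1]
    - [[0, 0, 0], [0.003, 0.035, 0], 1]
    - [[0, 0, 0], [0.003, 0.055, 0], 1]
    - [[0, 0, 0], [0.003, 0.075, 0], 1]
    - [[0, 0, 0], [0.003, 0.092, 0], 1]
    - [[0, 0, 0], [0.003, 0.105, 0], 1]
    - [[0, 0, 0], [0.003, 0.113, 0], 1]
    - [[0, 0, 0], [0.003, 0.117, 0], 1]
    - [[0, 0, 0], [0.003, 0.119, 0], 1]
    - [[0, 0, 0], [0.003, 0.119, 0], 1]

```text
time: 3.53
eef_pos: [0.4943, 0.0269, 0.152]
tcp_rot: [-0.476, 0.524, -0.521, 0.477]
contact_force: [0.4, -0.4, -0.0]
opening: 1.0
```

```bash
python3 g.py .4950 .0275 .151 -.092
python3 - <<'E'
from h import *
c=cam('wrist'); cv2.imwrite('pics/wrist2.png',c['pixels'])
E
```

```text
t 3.53 p [0.4943 0.0269 0.152 ] head -0.0922 down [-7.0e-04  3.2e-03 -1.0e+00] F [ 0.4  -0.45 -0.04] T [ 0.033  0.051 -0.011] op 1.0 q [-0.15 -0.03  2.08  0.    1.09 -0.06]
rotvec [ 0.001  -0.0002 -0.0031] shift [-0.0006  0.001   0.0007]
```

View pics/wrist2.png

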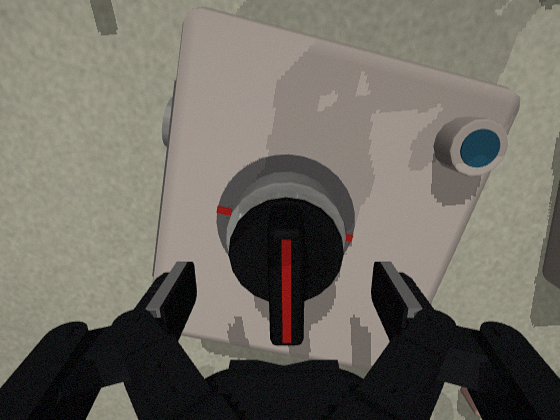

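The red line at column 286 sits centred between the fingers (195 and 373). Closing now.

jog_arm:
  deltas:
    - [[0, 0, 0], [0, 0.001, 0.0005], 0.5]
    - [[0, 0, 0], [0, 0.001, 0.0005], 0.3]
    - [[0, 0, 0], [0, 0.001, 0.0005], 0.1]
    - [[0, 0, 0], [0, 0.001, 0.0005], 0]
    - [[0, 0, 0], [0, 0.001, 0.0005], 0]
    - [[0, 0, 0], [0, 0.001, 0.0005], 0]
    - [[0, 0, 0], [0, 0.001, 0.0005], 0]
    - [[0, 0, 0], [0, 0.001, 0.0005], 0]
    - [[0, 0, 0], [0, 0.001, 0.0005], 0]
    - [[0, 0, 0], [0, 0.001, 0.0005], 0]
  force: 80

```text
time: 4.42
eef_pos: [0.4953, 0.0269, 0.1518]
tcp_rot: [-0.476, 0.523, -0.522, 0.477]
contact_force: [-0.3, -0.1, 3.1]
opening: 0.17
```

```bash
python3 g.py .4950 .0275 .151 -.092
```

```text
t 4.42 p [0.4953 0.0269 0.1518] head -0.092 down [ 5.e-04  3.e-03 -1.e+00] F [-0.27 -0.13  3.06] T [0.076 0.139 0.039] op 0.17 q [-0.15 -0.03  2.08  0.    1.09 -0.06]
rotvec [-0.0002 -0.     -0.0031] shift [-0.0006  0.0008 -0.0003]
```

jog_arm:
  deltas:
    - [[0, -0.02, 0], [0, 0, 0], 0]
    - [[0, -0.04, 0], [0, 0, 0], 0]
    - [[0, -0.06, 0], [0, 0, 0], 0]
    - [[0, -0.08, 0], [0, 0, 0], 0]
    - [[0, -0.1, 0], [0, 0, 0], 0]
    - [[0, -0.12, 0], [0, 0, 0], 0]
    - [[0, -0.14, 0], [0, 0, 0], 0]
    - [[0, -0.16, 0], [0, 0, 0], 0]
    - [[0, -0.18, 0], [0, 0, 0], 0]
    - [[0, -0.18, 0], [0, 0, 0], 0]

```text
time: 5.25
eef_pos: [0.4953, 0.0269, 0.1518]
tcp_rot: [-0.521, 0.478, -0.477, 0.523]
contact_force: [-0.0, 1.0, 1.2]
opening: 0.173
```

```bash
python3 g.py .4950 .0275 .1515 -.092
```

```text
t 5.25 p [0.4953 0.0269 0.1518] head 0.0894 down [ 6.0e-04  3.1e-03 -1.0e+00] F [-0.    1.03  1.16] T [0.172 0.001 0.076] op 0.173 q [-0.15 -0.03  2.08  0.    1.09 -0.24]
rotvec [-0.0006  0.1814 -0.0031] shift [-0.0006  0.0003 -0.0002]
```

```bash
cat > t.py <<'E'
from h import *
T=[];F=[];J=[]
for i in range(3):
    s=ctrl.get_state(); T.append(s['wrist_torque']);F.append(s['contact_force']);J.append(s['joint_efforts'][5])
    if i<2: ctrl.read_camera('wrist')
M=R.from_quat(s['tcp_rot']).as_matrix(); print('t',round(s['time'],2),'p',np.round(s['eef_pos'],4),'head',np.arctan2(M[1,2],M[0,2]).round(4),'F',np.mean(F,0).round(2),'T',np.mean(T,0).round(3),'J6',np.round(J,3))
E
python3 t.py
```

```text
t 5.35 p [0.4953 0.0269 0.1518] head 0.0884 F [0.18 0.52 1.82] T [0.139 0.011 0.055] J6 [-0.046  0.02   0.041]
```

jog_arm:
  deltas:
    - [[0, -0.015, 0], [0, 0, 0], 0]
    - [[0, -0.03, 0], [0, 0, 0], 0]
    - [[0, -0.045, 0], [0, 0, 0], 0]
    - [[0, -0.045, 0], [0, 0, 0], 0]

```text
time: 5.68
eef_pos: [0.4953, 0.0269, 0.1518]
tcp_rot: [-0.531, 0.466, -0.465, 0.533]
contact_force: [-0.1, 0.9, 2.1]
opening: 0.174
```

```bash
python3 t.py
```

```text
t 5.78 p [0.4953 0.0269 0.1518] head 0.1337 F [-0.11  0.5   1.52] T [0.109 0.04  0.063] J6 [-0.036  0.018  0.036]
```

jog_arm:
  deltas:
    - [[0, -0.015, 0], [0, 0, 0], 0]
    - [[0, -0.03, 0], [0, 0, 0], 0]
    - [[0, -0.045, 0], [0, 0, 0], 0]
    - [[0, -0.045, 0], [0, 0, 0], 0]

```text
time: 6.12
eef_pos: [0.4953, 0.0269, 0.1518]
tcp_rot: [-0.542, 0.454, -0.453, 0.544]
contact_force: [-0.1, 0.6, 2.1]
opening: 0.168
```

```bash
python3 t.py
```

```text
t 6.22 p [0.4953 0.0269 0.1518] head 0.1791 F [-0.09  0.42  2.29] T [0.133 0.044 0.028] J6 [-0.037  0.018  0.035]
```

jog_arm:
  deltas:
    - [[0, -0.015, 0], [0, 0, 0], 0]
    - [[0, -0.03, 0], [0, 0, 0], 0]
    - [[0, -0.03, 0], [0, 0, 0], 0]
    - [[0, -0.03, 0], [0, 0, 0], 0]

```text
time: 6.55
eef_pos: [0.4953, 0.0269, 0.1518]
tcp_rot: [-0.549, 0.446, -0.444, 0.55]
contact_force: [0.6, 0.7, 2.0]
opening: 0.168
```

```bash
python3 t.py
```

```text
t 6.65 p [0.4952 0.0269 0.1518] head 0.2093 F [0.26 0.37 1.52] T [0.106 0.044 0.062] J6 [0.03  0.039 0.04 ]
```

jog_arm:
  deltas:
    - [[0, -0.015, 0], [0, 0, 0], 0]
    - [[0, -0.03, 0], [0, 0, 0], 0]
    - [[0, -0.04, 0], [0, 0, 0], 0]
    - [[0, -0.04, 0], [0, 0, 0], 0]

```text
time: 6.98
eef_pos: [0.4953, 0.027, 0.1519]
tcp_rot: [-0.557, 0.434, -0.433, 0.559]
contact_force: [0.7, 1.0, 1.8]
opening: 0.171
```

```bash
python3 t.py
python3 - <<'E'
from h import *
c=cam('wrist'); cv2.imwrite('pics/wrist3.png',c['pixels'])
E
```

```text
t 7.08 p [0.4953 0.0269 0.1518] head 0.2494 F [0.44 1.33 1.53] T [ 0.216 -0.027 -0.01 ] J6 [-0.05  -0.014 -0.002]
```

View pics/wrist3.png

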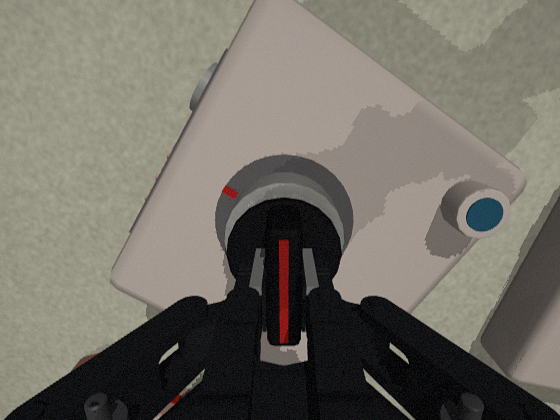

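The red line stays between the pads, so the cap turns with the gripper. The settled wrist torque has just changed sign, so I'm taking smaller steps.

jog_arm:
  deltas:
    - [[0, -0.01, 0], [0, 0, 0], 0]
    - [[0, -0.02, 0], [0, 0, 0], 0]
    - [[0, -0.02, 0], [0, 0, 0], 0]
    - [[0, -0.02, 0], [0, 0, 0], 0]

```text
time: 7.47
eef_pos: [0.4954, 0.027, 0.1518]
tcp_rot: [-0.562, 0.429, -0.428, 0.564]
contact_force: [0.9, 0.7, 0.8]
opening: 0.17
```

```bash
python3 t.py
```

```text
t 7.57 p [0.4954 0.027  0.1518] head 0.2694 F [0.31 0.5  1.15] T [ 0.195 -0.096 -0.053] J6 [-0.047 -0.043 -0.042]
```

jog_arm:
  deltas:
    - [[0, -0.01, 0], [0, 0, 0], 0]
    - [[0, -0.02, 0], [0, 0, 0], 0]
    - [[0, -0.02, 0], [0, 0, 0], 0]
    - [[0, -0.02, 0], [0, 0, 0], 0]

```text
time: 7.9
eef_pos: [0.4954, 0.027, 0.1518]
tcp_rot: [-0.566, 0.423, -0.422, 0.568]
contact_force: [0.2, 1.0, 2.2]
opening: 0.165
```

```bash
python3 t.py
```

```text
t 8.0 p [0.4954 0.027  0.1518] head 0.2895 F [0.42 1.16 1.35] T [ 0.226 -0.084 -0.046] J6 [-0.095 -0.091 -0.09 ]
```

Torque is rising steadily at about 2.3 N m/rad since heading ≈0.23, so the cap is bearing on the first stop. I estimate 0.03-0.055 rad of deflection. Holding for over a second to vent.

jog_arm:
  deltas:
    - [[0, -0.004, 0], [0, 0, 0], 0]
    - [[0, -0.004, 0], [0, 0, 0], 0]
    - [[0, -0.004, 0], [0, 0, 0], 0]
    - [[0, -0.004, 0], [0, 0, 0], 0]
    - [[0, -0.004, 0], [0, 0, 0], 0]
    - [[0, -0.004, 0], [0, 0, 0], 0]
    - [[0, -0.004, 0], [0, 0, 0], 0]
    - [[0, -0.004, 0], [0, 0, 0], 0]
    - [[0, -0.004, 0], [0, 0, 0], 0]
    - [[0, -0.004, 0], [0, 0, 0], 0]

```text
time: 8.83
eef_pos: [0.4954, 0.027, 0.1518]
tcp_rot: [-0.567, 0.422, -0.421, 0.569]
contact_force: [0.1, 0.9, 1.1]
opening: 0.171
```

```bash
python3 t.py
```

```text
t 8.93 p [0.4954 0.027  0.1519] head 0.2934 F [0.46 0.85 1.14] T [ 0.228 -0.068 -0.141] J6 [-0.153 -0.153 -0.153]
```

jog_arm:
  deltas:
    - [[0, -0.006, 0], [0, 0, 0], 0]
    - [[0, -0.012, 0], [0, 0, 0], 0]
    - [[0, -0.012, 0], [0, 0, 0], 0]
    - [[0, -0.012, 0], [0, 0, 0], 0]
    - [[0, -0.012, 0], [0, 0, 0], 0]
    - [[0, -0.012, 0], [0, 0, 0], 0]
    - [[0, -0.012, 0], [0, 0, 0], 0]
    - [[0, -0.012, 0], [0, 0, 0], 0]
    - [[0, -0.012, 0], [0, 0, 0], 0]
    - [[0, -0.012, 0], [0, 0, 0], 0]

```text
time: 9.77
eef_pos: [0.4954, 0.027, 0.1518]
tcp_rot: [-0.569, 0.418, -0.418, 0.571]
contact_force: [1.2, 1.0, 0.9]
opening: 0.171
```

```bash
python3 t.py
python3 - <<'E'
from h import *
c=cam('wrist'); cv2.imwrite('pics/wrist4.png',c['pixels'])
hsv=cv2.cvtColor(c['pixels'],cv2.COLOR_BGR2HSV)
m=((hsv[...,0]<8)|(hsv[...,0]>172))&(hsv[...,1]>130)&(hsv[...,2]>70)
k,l,st,ce=cv2.connectedComponentsWithStats(m.astype('uint8'),connectivity=8)
for i in range(1,k):
    if st[i,4]<15: continue
    vu=np.argwhere(l==i); z=.179 if st[i,4]>200 else .0965
    w=np.array([onz(c,u,v,z)[:2] for v,u in vu]); mu=w.mean(0); _,s,vt=np.linalg.svd(w-mu)
    print(ce[i].round(1),st[i,4],z,mu.round(4),'ang',np.arctan(vt[0,1]/vt[0,0]).round(3),'len',np.ptp((w-mu)@vt[0]).round(3))
E
```

```text
t 9.87 p [0.4954 0.027  0.1519] head 0.3055 F [1.22 1.3  1.12] T [ 0.243 -0.117 -0.133] J6 [-0.145 -0.144 -0.144]
[231.5 189. ] 112 0.0965 [0.4545 0.0395] ang -0.302 len 0.01
[283.4 289.4] 974 0.179 [0.4944 0.028 ] ang -1.267 len 0.052
```

Torque is still modest at 0.14 N m. Turning friction could be up to 0.15 N m, so I'll bring the total to about 0.24 N m. That is certainly bearing and well below the 0.36 N m limit.

jog_arm:
  deltas:
    - [[0, -0.006, 0], [0, 0, 0], 0]
    - [[0, -0.012, 0], [0, 0, 0], 0]
    - [[0, -0.012, 0], [0, 0, 0], 0]
    - [[0, -0.012, 0], [0, 0, 0], 0]

```text
time: 10.25
eef_pos: [0.4954, 0.027, 0.1518]
tcp_rot: [-0.572, 0.415, -0.414, 0.574]
contact_force: [0.8, 0.6, 1.2]
opening: 0.171
```

```bash
python3 t.py
```

```text
t 10.35 p [0.4954 0.027  0.1518] head 0.3176 F [0.95 0.79 1.26] T [ 0.187 -0.109 -0.182] J6 [-0.188 -0.187 -0.186]
```

The same step ended at +0.04 when turning free, so about 0.22 N m is now on the stop (≈0.05 rad), clearly bearing. I won't push further. Holding another 0.8 s.

jog_arm:
  deltas:
    - [[0, 0, 0], [0, 0, 0], 0]
    - [[0, 0, 0], [0, 0, 0], 0]
    - [[0, 0, 0], [0, 0, 0], 0]
    - [[0, 0, 0], [0, 0, 0], 0]
    - [[0, 0, 0], [0, 0, 0], 0]
    - [[0, 0, 0], [0, 0, 0], 0]
    - [[0, 0, 0], [0, 0, 0], 0]
    - [[0, 0, 0], [0, 0, 0], 0]
    - [[0, 0, 0], [0, 0, 0], 0]
    - [[0, 0, 0], [0, 0, 0], 0]

```text
time: 11.18
eef_pos: [0.4954, 0.027, 0.1518]
tcp_rot: [-0.572, 0.415, -0.414, 0.574]
contact_force: [-0.0, 0.9, 1.1]
opening: 0.172
```

```bash
python3 t.py
```

```text
t 11.28 p [0.4954 0.027  0.1519] head 0.3176 F [0.53 1.44 0.95] T [ 0.215 -0.109 -0.219] J6 [-0.186 -0.186 -0.186]
```

Vented. Backing off about 0.05 rad, then pressing in small steps while watching the force (expect ≈6 N + 1 N/mm).

jog_arm:
  deltas:
    - [[0, 0.02, 0], [0, 0, 0], 0]
    - [[0, 0.04, 0], [0, 0, 0], 0]
    - [[0, 0.05, 0], [0, 0, 0], 0]
    - [[0, 0.05, 0], [0, 0.001, 0], 0]
    - [[0, 0.05, 0], [0, 0.002, 0], 0]
    - [[0, 0.05, 0], [0, 0.003, 0], 0]
    - [[0, 0.05, 0], [0, 0.003, 0], 0]
    - [[0, 0.05, 0], [0, 0.003, 0], 0]

```text
time: 11.95
eef_pos: [0.4955, 0.0269, 0.1499]
tcp_rot: [-0.561, 0.429, -0.428, 0.563]
contact_force: [-1.1, 1.0, 5.5]
opening: 0.173
```

```bash
python3 t.py
```

```text
t 12.05 p [0.4955 0.0269 0.1499] head 0.2678 F [-1.38  0.93  5.8 ] T [ 0.176  0.396 -0.056] J6 [-0.047 -0.047 -0.047]
```

jog_arm:
  deltas:
    - [[0, 0, 0], [0, 0.001, 0], 0]
    - [[0, 0, 0], [0, 0.002, 0], 0]
    - [[0, 0, 0], [0, 0.003, 0], 0]
    - [[0, 0, 0], [0, 0.003, 0], 0]
    - [[0, 0, 0], [0, 0.003, 0], 0]

```text
time: 12.47
eef_pos: [0.4956, 0.0269, 0.1482]
tcp_rot: [-0.562, 0.429, -0.428, 0.563]
contact_force: [-2.4, 0.7, 6.7]
opening: 0.169
```

```bash
python3 t.py;  python3 - <<'E'
from h import *
c=cam('scene'); cv2.imwrite('pics/scene2.png',cv2.resize(c['pixels'][150:250,200:330],None,fx=6,fy=6,interpolation=cv2.INTER_CUBIC))
E
```

```text
t 12.57 p [0.4955 0.0269 0.1482] head 0.2681 F [-2.44  0.9   7.6 ] T [ 0.242  0.502 -0.02 ] J6 [-0.023 -0.023 -0.023]
```

View pics/scene2.png

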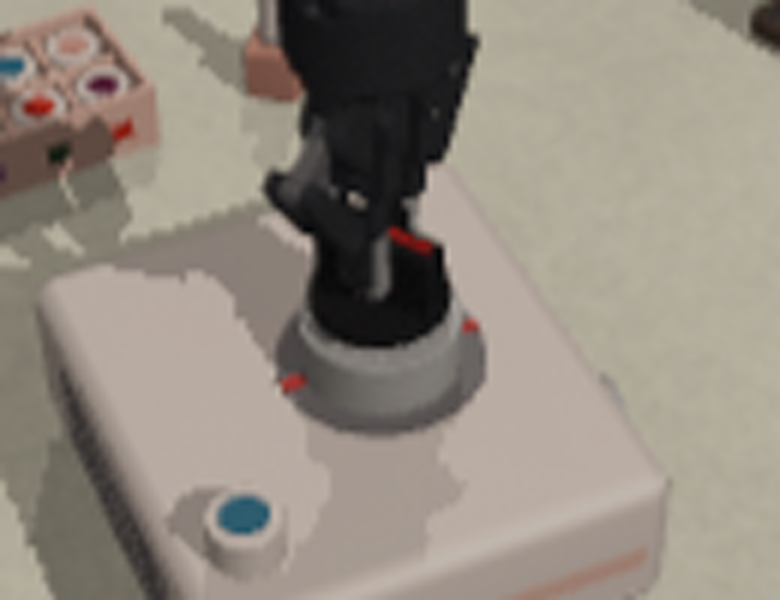

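Forces match 6 N + 1 N/mm less the cap's own weight, which puts the press at about 3.2 mm. Going deeper towards 5.5 mm.

jog_arm:
  deltas:
    - [[0, 0, 0], [0, 0.001, 0], 0]
    - [[0, 0, 0], [0, 0.002, 0], 0]
    - [[0, 0, 0], [0, 0.003, 0], 0]
    - [[0, 0, 0], [0, 0.0038, 0], 0]
    - [[0, 0, 0], [0, 0.0038, 0], 0]
    - [[0, 0, 0], [0, 0.0038, 0], 0]

```text
time: 13.12
eef_pos: [0.4956, 0.0269, 0.1462]
tcp_rot: [-0.562, 0.429, -0.428, 0.563]
contact_force: [-3.6, 1.4, 10.2]
opening: 0.174
```

```bash
python3 t.py
```

```text
t 13.22 p [0.4956 0.0269 0.1462] head 0.2685 F [-3.36  1.39  9.73] T [ 0.253  0.703 -0.019] J6 [-0.037 -0.038 -0.038]
```

Depth is ≈5.2 mm by both force and travel. I'll turn a little, only to the angle already reached safely, to see whether the stop has been passed.

jog_arm:
  deltas:
    - [[0, 0, 0], [0, 0.002, -0.0003], 0]
    - [[0, -0.015, 0], [0, 0.002, -0.0003], 0]
    - [[0, -0.03, 0], [0, 0.002, -0.0003], 0]
    - [[0, -0.045, 0], [0, 0.002, -0.0003], 0]
    - [[0, -0.05, 0], [0, 0.002, -0.0003], 0]
    - [[0, -0.05, 0], [0, 0.002, -0.0003], 0]

```text
time: 13.72
eef_pos: [0.4961, 0.0267, 0.1463]
tcp_rot: [-0.572, 0.415, -0.414, 0.574]
contact_force: [-1.9, 0.4, 10.3]
opening: 0.173
```

```bash
python3 t.py
```

```text
t 13.82 p [0.4961 0.0267 0.1463] head 0.3188 F [-1.82  0.64 10.18] T [ 0.239  0.517 -0.039] J6 [-0.071 -0.048 -0.043]
```

Torque is 0.04 N m against 0.19 at the same angle before, so the cap is passing under the stop. Continuing.

jog_arm:
  deltas:
    - [[0, -0.02, 0], [0, 0.002, 0], 0]
    - [[0, -0.04, 0], [0, 0.002, 0], 0]
    - [[0, -0.06, 0], [0, 0.002, 0], 0]
    - [[0, -0.06, 0], [0, 0.002, 0], 0]

```text
time: 14.15
eef_pos: [0.4967, 0.0265, 0.1464]
tcp_rot: [-0.585, 0.396, -0.397, 0.586]
contact_force: [-2.3, 1.1, 9.5]
opening: 0.172
```

```bash
python3 t.py
```

```text
t 14.25 p [0.4968 0.0265 0.1464] head 0.3793 F [-2.03  0.53  9.46] T [0.166 0.494 0.001] J6 [-0.089 -0.012  0.005]
```

jog_arm:
  deltas:
    - [[0, -0.03, 0], [-0.0003, 0.002, -0.0006], 0]
    - [[0, -0.07, 0], [-0.0006, 0.002, -0.001], 0]
    - [[0, -0.11, 0], [-0.0006, 0.002, -0.001], 0]
    - [[0, -0.15, 0], [-0.0006, 0.002, -0.001], 0]
    - [[0, -0.19, 0], [-0.0006, 0.002, -0.001], 0]
    - [[0, -0.23, 0], [-0.0006, 0.002, -0.001], 0]
    - [[0, -0.27, 0], [-0.0006, 0.002, -0.001], 0]
    - [[0, -0.31, 0], [-0.0006, 0.002, -0.001], 0]
    - [[0, -0.35, 0], [-0.0006, 0.002, -0.001], 0]
    - [[0, -0.35, 0], [-0.0006, 0.002, -0.001], 0]

```text
time: 15.08
eef_pos: [0.4971, 0.0265, 0.1469]
tcp_rot: [-0.645, 0.287, -0.29, 0.647]
contact_force: [-0.9, 0.9, 9.4]
opening: 0.172
```

```bash
python3 t.py; python3 g.py .4955 .027 .1464 1.24
```

```text
t 15.18 p [0.4971 0.0265 0.1469] head 0.7297 F [-0.79  1.21  9.46] T [ 0.254  0.202 -0.002] J6 [-0.156 -0.019  0.017]
t 15.18 p [0.4971 0.0265 0.1469] head 0.7297 down [ 5.1e-03  8.0e-04 -1.0e+00] F [-1.    1.33  9.5 ] T [ 0.238  0.209 -0.01 ] op 0.172 q [-0.15 -0.02  2.08  0.    1.08 -0.88]
rotvec [-0.0035 -0.5103  0.0039] shift [-0.0014  0.0005 -0.0009]
```

jog_arm:
  deltas:
    - [[0, -0.03, 0], [-0.0003, 0.002, -0.0003], 0]
    - [[0, -0.07, 0], [-0.0006, 0.0023, -0.0004], 0]
    - [[0, -0.11, 0], [-0.0006, 0.0023, -0.0004], 0]
    - [[0, -0.15, 0], [-0.0006, 0.0023, -0.0004], 0]
    - [[0, -0.19, 0], [-0.0006, 0.0023, -0.0004], 0]
    - [[0, -0.23, 0], [-0.0006, 0.0023, -0.0004], 0]
    - [[0, -0.27, 0], [-0.0006, 0.0023, -0.0004], 0]
    - [[0, -0.31, 0], [-0.0006, 0.0023, -0.0004], 0]
    - [[0, -0.35, 0], [-0.0006, 0.0023, -0.0004], 0]
    - [[0, -0.37, 0], [-0.0006, 0.0023, -0.0004], 0]

```text
time: 16.02
eef_pos: [0.4973, 0.0264, 0.1467]
tcp_rot: [-0.687, 0.162, -0.167, 0.688]
contact_force: [-1.5, 1.0, 8.8]
opening: 0.17
```

```bash
python3 t.py; python3 g.py .4955 .027 .1464 1.24;python3 - <<'E'
from h import *
c=cam('wrist'); cv2.imwrite('pics/wrist5.png',c['pixels'])
hsv=cv2.cvtColor(c['pixels'],cv2.COLOR_BGR2HSV)
m=((hsv[...,0]<8)|(hsv[...,0]>172))&(hsv[...,1]>130)&(hsv[...,2]>70)
k,l,st,ce=cv2.connectedComponentsWithStats(m.astype('uint8'),connectivity=8)
for i in range(1,k):
    if st[i,4]<15: continue
    vu=np.argwhere(l==i); z=.174 if st[i,4]>200 else .0965
    w=np.array([onz(c,u,v,z)[:2] for v,u in vu]); mu=w.mean(0); _,s,vt=np.linalg.svd(w-mu)
    print(ce[i].round(1),st[i,4],z,mu.round(4),'ang',np.arctan(vt[0,1]/vt[0,0]).round(3),'len',np.ptp((w-mu)@vt[0]).round(3))
E
```

```text
t 16.12 p [0.4973 0.0264 0.1467] head 1.1005 F [-1.76  0.95  8.97] T [ 0.145  0.439 -0.055] J6 [-0.022 -0.111 -0.065]
t 16.12 p [0.4973 0.0264 0.1467] head 1.1005 down [ 6.6e-03 -1.0e-04 -1.0e+00] F [-1.85  1.18  8.56] T [ 0.119  0.446 -0.081] op 0.17 q [-0.15 -0.02  2.08  0.    1.07 -1.25]
rotvec [-0.0025 -0.1395  0.0062] shift [-0.0019  0.0003 -0.0003]
[273.3 161.5] 130 0.0965 [0.4546 0.0397] ang -0.325 len 0.01
[283.5 288.2] 914 0.174 [0.494  0.0266] ang -0.469 len 0.052
[  3.8 261.1] 114 0.0965 [ 0.4315 -0.1619] ang -0.942 len 0.014
```

View pics/wrist5.png

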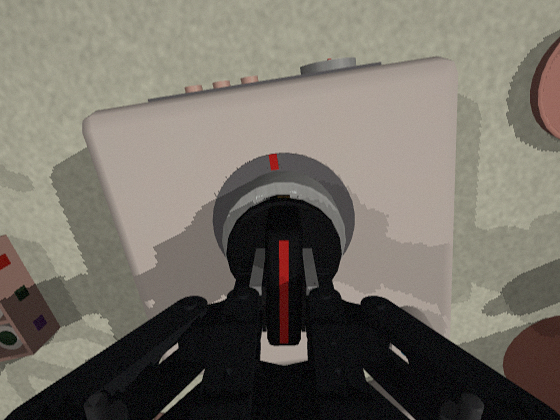

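Bar is at -0.469 rad and the release marks at -0.325, so 0.14 rad remains. Turning 0.14, then relaxing the press.

jog_arm:
  deltas:
    - [[0, -0.03, 0], [-0.0005, 0.002, 0], 0]
    - [[0, -0.06, 0], [-0.001, 0.002, 0], 0]
    - [[0, -0.09, 0], [-0.001, 0.002, 0], 0]
    - [[0, -0.12, 0], [-0.001, 0.002, 0], 0]
    - [[0, -0.14, 0], [-0.001, 0.002, 0], 0]
    - [[0, -0.14, 0], [-0.001, 0.001, 0], 0]
    - [[0, -0.14, 0], [-0.001, 0, 0], 0]

```text
time: 16.75
eef_pos: [0.4972, 0.0265, 0.1484]
tcp_rot: [-0.697, 0.113, -0.119, 0.698]
contact_force: [-0.0, -0.1, 6.9]
opening: 0.175
```

```bash
python3 t.py; python3 g.py .4955 .027 .1467 1.24
```

```text
t 16.85 p [0.4972 0.0265 0.1485] head 1.2407 F [-0.64  0.47  7.3 ] T [ 0.092  0.297 -0.025] J6 [-0.02  -0.014 -0.013]
t 16.85 p [0.4972 0.0265 0.1485] head 1.2407 down [ 0.0084 -0.0011 -1.    ] F [-0.46  0.66  7.1 ] T [0.029 0.348 0.004] op 0.172 q [-0.15 -0.03  2.08  0.    1.08 -1.39]
rotvec [-0.0016  0.0007  0.0083] shift [-0.0018  0.0018 -0.0001]
```

jog_arm:
  deltas:
    - [[0, 0, 0], [0, -0.002, 0], 0]
    - [[0, 0, 0], [0, -0.004, 0], 0]
    - [[0, 0, 0], [0, -0.006, 0], 0]
    - [[0, 0, 0], [0, -0.008, 0], 0]
    - [[0, 0, 0], [0, -0.01, 0], 0]
    - [[0, 0, 0], [0, -0.01, 0], 0]

```text
time: 17.35
eef_pos: [0.4967, 0.0265, 0.158]
tcp_rot: [0.698, -0.114, 0.119, -0.697]
contact_force: [0.6, 0.9, -1.5]
opening: 0.175
```

```bash
python3 t.py
```

```text
t 17.45 p [0.4967 0.0265 0.158 ] head 1.2408 F [ 0.25  0.03 -1.47] T [ 0.085  0.057 -0.007] J6 [-0.006 -0.007 -0.006]
```

Fz is -1.5 N, which is just the cap's weight, so it's free. Lifting out.

jog_arm:
  deltas:
    - [[0, 0, 0], [0, -0.01, 0], 0]
    - [[0, 0, 0], [0, -0.025, 0], 0]
    - [[0, 0, 0], [0, -0.04, 0], 0]
    - [[0, 0, 0], [0, -0.055, 0], 0]
    - [[0, 0, 0], [0, -0.07, 0], 0]
    - [[0, 0, 0], [0, -0.085, 0], 0]
    - [[0, 0, 0], [0, -0.095, 0], 0]
    - [[0, 0, 0], [0, -0.1, 0], 0]
    - [[0, 0, 0], [0, -0.1, 0], 0]

```text
time: 18.2
eef_pos: [0.4966, 0.0264, 0.2596]
tcp_rot: [0.698, -0.113, 0.12, -0.697]
contact_force: [-0.4, -0.3, -1.2]
opening: 0.165
```

```bash
python3 t.py; python3 g.py .533 .308 .258 1.24
python3 - <<'E'
from h import *
for n in('wrist','scene'):
  c=cam(n); cv2.imwrite(f'pics/{n}6.png',c['pixels'])
E
```

```text
t 18.3 p [0.4957 0.0266 0.2574] head 1.2408 F [-0.35 -0.13 -1.4 ] T [-0.003  0.05   0.009] J6 [-0. -0. -0.]
t 18.3 p [0.4957 0.0266 0.2574] head 1.2408 down [ 0.0062 -0.0012 -1.    ] F [-0.52  0.07 -1.42] T [-0.007  0.035  0.005] op 0.174 q [-0.15 -0.14  1.98 -0.    1.29 -1.39]
rotvec [-0.0009  0.0008  0.0063] shift [-0.0559 -0.0007  0.2783]
```

View pics/wrist6.png

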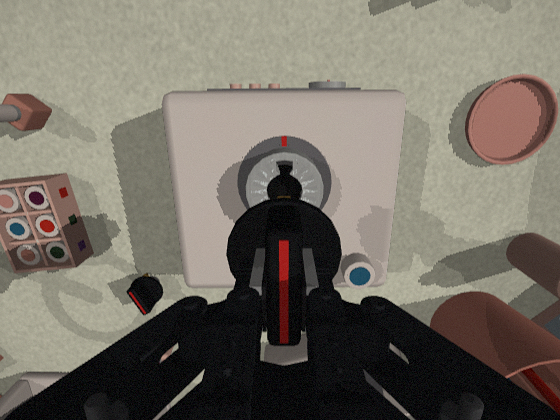

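View pics/scene6.png

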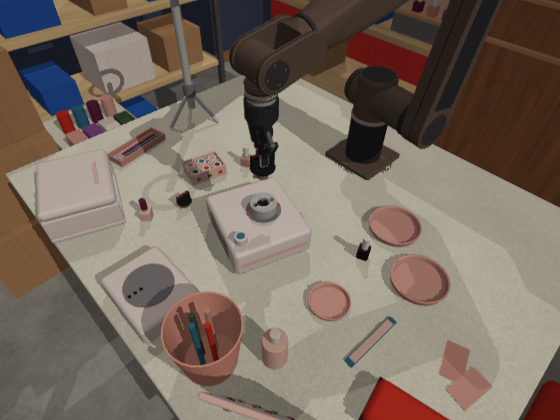

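The cap is out and held, and the empty neck shows at scene (263,205). The target dish is at wrist (512,118). Moving over the dish.

Run:
```python
from h import *
c=cam('wrist'); P=cloud(c); hsv=cv2.cvtColor(c['pixels'],cv2.COLOR_BGR2HSV)
m=((hsv[...,0]<12)|(hsv[...,0]>172))&(hsv[...,1]>60)&(hsv[...,2]>60); m[:, :450]=0; m[180:]=0
k,l,st,ce=cv2.connectedComponentsWithStats(m.astype('uint8'))
i=1+np.argmax(st[1:,4]); q=cv2.convexHull(np.argwhere(l==i)[:,::-1].astype(np.int32))[:,0]
w=np.array([onz(c,u,v,.014) for u,v in q])[:,:2].astype('float32'); print(ce[i],cv2.minEnclosingCircle(w),cv2.fitEllipse(w))
```

```text
[511.9446356  119.40663122] ((0.5308634638786316, 0.3056252896785736), 0.05535915493965149) ((0.5311578512191772, 0.30598631501197815), (0.10546096414327621, 0.11008758097887039), 158.60150146484375)
```

jog_arm:
  deltas:
    - [[0, 0, 0], [-0.004, 0, 0.02], 0]
    - [[0, 0, 0], [-0.01, 0, 0.05], 0]
    - [[0, 0, 0], [-0.016, 0, 0.08], 0]
    - [[0, 0, 0], [-0.022, 0, 0.112], 0]
    - [[0, 0, 0], [-0.029, 0, 0.145], 0]
    - [[0, 0, 0], [-0.036, 0, 0.18], 0]
    - [[0, 0, 0], [-0.043, 0, 0.212], 0]
    - [[0, 0, 0], [-0.049, 0, 0.245], 0]
    - [[0, 0, 0], [-0.054, 0, 0.268], 0]
    - [[0, 0, 0], [-0.056, 0, 0.278], 0]

```text
time: 19.28
eef_pos: [0.5319, 0.3107, 0.2553]
tcp_rot: [0.698, -0.114, 0.116, -0.698]
contact_force: [-0.1, -1.5, -1.3]
opening: 0.173
```

```bash
python3 t.py
python3 - <<'E'
from h import *
c=cam('wrist'); cv2.imwrite('pics/wrist7.png',c['pixels'])
E
```

```text
t 19.38 p [0.532  0.309  0.2554] head 1.2433 F [-0.07 -0.18 -0.98] T [ 0.013 -0.006 -0.019] J6 [0.003 0.058 0.06 ]
```

View pics/wrist7.png

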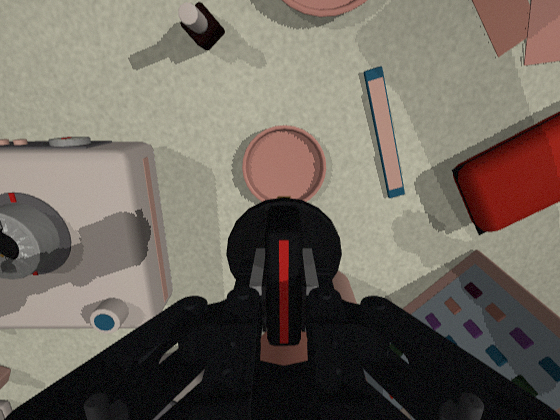

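```bash
python3 g.py .532 .307 .055 1.24
```

```text
t 19.43 p [0.5321 0.3077 0.2556] head 1.2419 down [ 0.0032 -0.0023 -1.    ] F [-0.42 -0.32 -0.69] T [-0.017 -0.045 -0.004] op 0.169 q [ 0.36  0.14  1.71 -0.    1.3  -0.88]
rotvec [0.0012 0.0019 0.0038] shift [-0.0007  0.2006 -0.0005]
```

jog_arm:
  deltas:
    - [[0, 0, 0], [0, 0.015, 0], 0]
    - [[0, 0, 0.002], [0, 0.04, 0], 0]
    - [[0, 0, 0.004], [0, 0.067, 0], 0]
    - [[0, 0, 0.004], [0, 0.094, 0], 0]
    - [[0, 0, 0.004], [-0.0005, 0.121, 0], 0]
    - [[0, 0, 0.004], [-0.0005, 0.148, 0], 0]
    - [[0, 0, 0.004], [-0.0005, 0.17, 0], 0]
    - [[0, 0, 0.004], [-0.0005, 0.187, 0], 0]
    - [[0, 0, 0.004], [-0.0005, 0.197, 0], 0]
    - [[0, 0, 0.004], [-0.0005, 0.2, 0], 0]

```text
time: 20.27
eef_pos: [0.5311, 0.3054, 0.0533]
tcp_rot: [0.699, -0.118, 0.115, -0.696]
contact_force: [-0.2, -0.3, -1.7]
opening: 0.171
```

```bash
python3 t.py; python3 g.py .532 .307 .048 1.24
python3 - <<'E'
from h import *
c=cam('scene'); cv2.imwrite('pics/scene8.png',cv2.resize(c['pixels'][210:350,240:430],None,fx=4,fy=4,interpolation=cv2.INTER_CUBIC))
c=cam('side'); cv2.imwrite('pics/side8.png',cv2.resize(c['pixels'][110:230,190:350],None,fx=4,fy=4,interpolation=cv2.INTER_CUBIC))
E
```

```text
t 20.37 p [0.5325 0.3065 0.0556] head 1.2409 F [-0.42 -0.05 -1.49] T [-0.03  -0.006 -0.022] J6 [-0.002 -0.002 -0.001]
t 20.37 p [0.5325 0.3065 0.0556] head 1.2409 down [-0.0011 -0.0014 -1.    ] F [-1.02  0.59 -1.39] T [-0.013 -0.002 -0.043] op 0.173 q [ 0.36  0.35  1.84 -0.    0.95 -0.88]
rotvec [ 0.0017  0.0009 -0.0005] shift [-0.0006  0.0076  0.0003]
```

View pics/scene8.png

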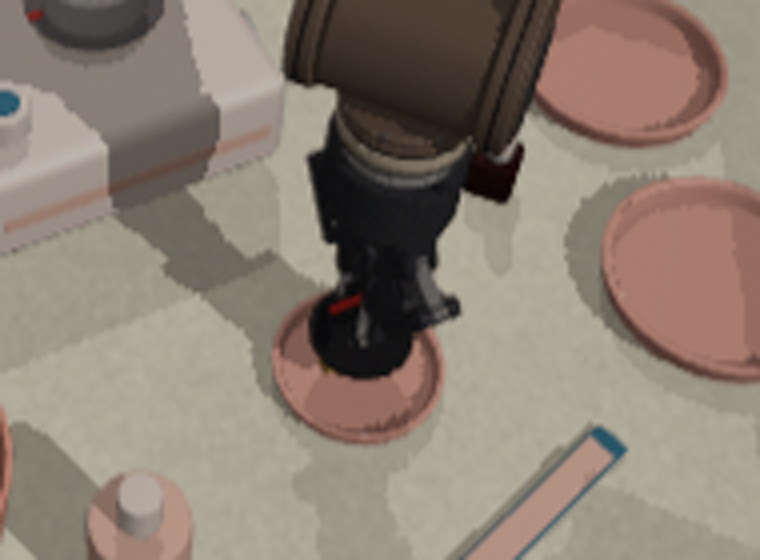

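View pics/side8.png

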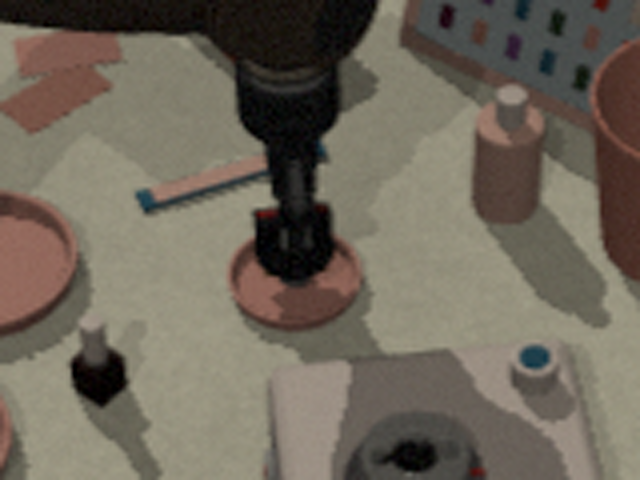

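The cap is centred over the dish in both views. Lowering slowly until it touches.

jog_arm:
  deltas:
    - [[0, 0, 0], [0, 0.002, 0], 0]
    - [[0, 0, 0], [0, 0.004, 0], 0]
    - [[0, 0, 0], [0, 0.0055, 0], 0]
    - [[0, 0, 0], [0, 0.0065, 0], 0]
    - [[0, 0, 0], [0, 0.0065, 0], 0]
    - [[0, 0, 0], [0, 0.0065, 0], 0]

```text
time: 20.97
eef_pos: [0.5334, 0.3074, 0.0506]
tcp_rot: [0.698, -0.115, 0.116, -0.698]
contact_force: [-0.6, 0.9, -1.7]
opening: 0.171
```

```bash
python3 t.py
```

```text
t 21.07 p [0.5335 0.3074 0.0507] head 1.2416 F [ 0.21  0.01 -1.57] T [-0.005  0.001  0.011] J6 [-0. -0. -0.]
```

jog_arm:
  deltas:
    - [[0, 0, 0], [0, 0.0006, 0], 0]
    - [[0, 0, 0], [0, 0.001, 0], 0]
    - [[0, 0, 0], [0, 0.001, 0], 0]

```text
time: 21.32
eef_pos: [0.5334, 0.3074, 0.0496]
tcp_rot: [0.698, -0.115, 0.116, -0.698]
contact_force: [0.3, -0.0, -0.6]
opening: 0.172
```

```bash
python3 t.py
```

```text
t 21.42 p [0.5334 0.3074 0.0496] head 1.2416 F [ 0.21 -0.06 -1.11] T [-0.007 -0.006  0.03 ] J6 [-0. -0.  0.]
```

jog_arm:
  deltas:
    - [[0, 0, 0], [0, 0.0006, 0], 0]
    - [[0, 0, 0], [0, 0.001, 0], 0]
    - [[0, 0, 0], [0, 0.001, 0], 0]

```text
time: 21.67
eef_pos: [0.5334, 0.3074, 0.0485]
tcp_rot: [0.698, -0.115, 0.116, -0.698]
contact_force: [-0.8, -0.5, -0.9]
opening: 0.167
```

```bash
python3 t.py
```

```text
t 21.77 p [0.5334 0.3074 0.0486] head 1.2416 F [-0.17 -0.32 -1.26] T [0.013 0.    0.011] J6 [ 0. -0. -0.]
```

jog_arm:
  deltas:
    - [[0, 0, 0], [0, 0.0006, 0], 0]
    - [[0, 0, 0], [0, 0.001, 0], 0]
    - [[0, 0, 0], [0, 0.001, 0], 0]

```text
time: 22.02
eef_pos: [0.5335, 0.3074, 0.0479]
tcp_rot: [-0.698, 0.115, -0.117, 0.698]
contact_force: [-0.3, 0.3, 0.8]
opening: 0.176
```

```bash
python3 t.py
```

```text
t 22.12 p [0.5336 0.3074 0.0479] head 1.2416 F [-0.36 -0.12  0.31] T [-0.069  0.136 -0.013] J6 [0.003 0.003 0.003]
```

Contact at TCP z≈0.048, as predicted. Releasing.

jog_arm:
  deltas:
    - [[0, 0, 0], [0, 0.0004, 0], 0]
    - [[0, 0, 0], [0, 0.0004, 0], 0.25]
    - [[0, 0, 0], [0, 0.0004, 0], 0.35]
    - [[0, 0, 0], [0, 0.0004, 0], 0.5]
    - [[0, 0, 0], [0, 0.0004, 0], 0.6]
    - [[0, 0, 0], [0, 0.0004, 0], 0.6]
    - [[0, 0, 0], [0, 0.0004, 0], 0.6]

```text
time: 22.7
eef_pos: [0.5336, 0.3074, 0.0475]
tcp_rot: [-0.698, 0.115, -0.117, 0.698]
contact_force: [0.4, 1.0, -0.4]
opening: 0.597
```

```bash
python3 t.py
```

```text
t 22.8 p [0.5336 0.3074 0.0475] head 1.2416 F [ 0.01  0.52 -0.16] T [0.003 0.012 0.002] J6 [ 0.  0. -0.]
```

jog_arm:
  deltas:
    - [[0, 0, 0], [0, -0.01, 0], 0.6]
    - [[0, 0, 0], [0, -0.025, 0], 0.6]
    - [[0, 0, 0], [0, -0.045, 0], 0.6]
    - [[0, 0, 0], [0, -0.065, 0], 0.6]
    - [[0, 0, 0], [0, -0.085, 0], 0.6]
    - [[0, 0, 0], [0, -0.105, 0], 0.6]
    - [[0, 0, 0], [0, -0.125, 0], 0.6]
    - [[0, 0, 0], [0, -0.14, 0], 0.6]
    - [[0, 0, 0], [0, -0.15, 0], 0.6]
    - [[0, 0, 0], [0, -0.15, 0], 0.6]

```text
time: 23.63
eef_pos: [0.5347, 0.3081, 0.2013]
tcp_rot: [-0.696, 0.113, -0.118, 0.699]
contact_force: [-0.5, 0.7, 0.5]
opening: 0.596
```

```bash
python3 t.py
python3 - <<'E'
from h import *
for n in('scene','side','wrist'):
    c=cam(n); cv2.imwrite(f'pics/{n}9.png',c['pixels'])
    hsv=cv2.cvtColor(c['pixels'],cv2.COLOR_BGR2HSV); P=cloud(c)
    m=((hsv[...,0]<8)|(hsv[...,0]>172))&(hsv[...,1]>130)&(hsv[...,2]>70)&(np.hypot(P[...,0]-.533,P[...,1]-.307)<.05)
    q=P[m]; w=np.array([onz(c,u,v,.075)[:2] for v,u in np.argwhere(m)]); print(n,m.sum(),w.mean(0).round(4),'z',np.median(q[:,2]).round(4))
E
```

```text
t 23.73 p [0.5332 0.3074 0.1976] head 1.2416 F [-0.5  -0.08  0.03] T [ 0.02  -0.017 -0.001] J6 [-0. -0. -0.]
scene 63 [0.5333 0.3076] z 0.0762
side 17 [0.5408 0.3234] z 0.0771
wrist 223 [0.5328 0.3066] z 0.0753
```

View pics/wrist9.png

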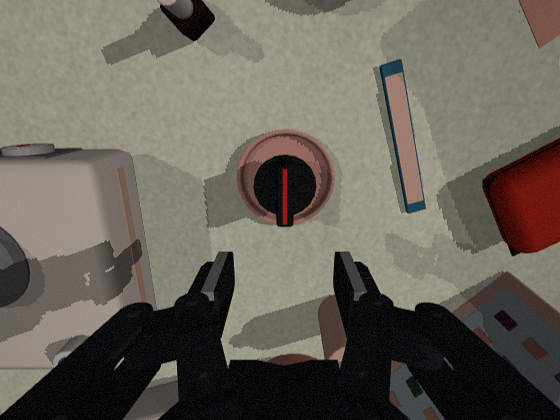

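View pics/side9.png

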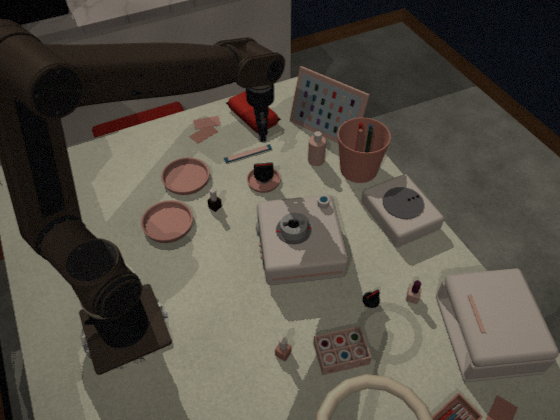

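The cap stands upright in the dish (wrist view (285,190)), with its top at z≈0.075-0.076 as expected. It is about 1-2 mm from the dish centre, the gripper is clear, and the bystanders are where they were. Handing in.

```bash
python3 -c "
from plant import ctrl
print(ctrl.get_state()['time']); print(ctrl.sign_off())"
```

```text
23.8833
the job is handed in; nothing more can be done
None
```

The cap came out the safe way and now stands upright in the small pink dish, with the gripper open and clear. I handed the job in at 23.9 s; no verdict is reported.

- **Venting:** I turned the unpressed cap anticlockwise until I felt the first stop, then bore on it for about 2.5 s. The measured torque rose in steps to about 0.19–0.22 N m, against the 0.36 N m forcing limit.
- **Pressing and release:** I backed off slightly and pressed about 5 mm; force (about 10 N) and tool travel agreed on that depth. The cap passed under the stop with torque down to about 0.04 N m, and I turned it to the release marks. It lifted out with only its own weight (about 1.5 N) on the wrist.
- **Last checks:** The cap's top is at about 75–76 mm, where 75 mm is expected. Its axis is within about 2 mm of the dish centre by the scene and wrist cameras. In the final pictures the bottles and file look undisturbed; I did not measure them, and the pot was only seen small in the side view.
- **Disagreements:**
    - The side camera put the cap's red line about 18 mm off. It saw only 17 partly hidden pixels there, so I discarded that reading.
    - The stop's deflection could only be inferred: 0.03–0.06 rad from torque, up to about 0.08 rad from the angle turned. All of these are below the 0.09 limit.

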